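# Find the balance point of a ballasted arm and set its stop collar

### The arm

A 7-joint arm with a two-finger parallel gripper is mounted at the origin on the work surface; the furniture and walls round the work are solid. World frame = base frame: x ahead of the robot, y to its left, z up, the work surface at z = 0. Lengths are in m, angles in degrees, forces in N, time in s.
With the tool pointing down it reaches from about 0.425 to 0.825 m from the base axis. Payload 3.6 kg.
Tool frame: the origin (TCP) lies midway between the tips of the shut fingers; the grasp point (between the pads) lies 19 mm behind it; z points along the fingers, y is the line along which they close (so a half turn about z gives the same grasp; the last joint's range is limited). The gripper opens to 93 mm and grips with 3 to 60 N. Pads are 15 mm wide; open, the fingers measure 128 mm over their backs; the gripper's body (75 mm by 188 mm) begins 65 mm behind the grasp point.
Start: joints at [-71.133, 35.231, -0.722, 81.555, 0.464, 63.22, -2.315], TCP at [0.226, 0.609, 0.219] pointing down, gripper open.
Joint ranges: [-178.69, 178.69], [-17.37, 117.87], [-77.05, 75.6], [15.02, 138.74], [-78.02, 258.01], [0.78, 113.62], [-162.83, 162.83]. Speed limits (degrees/s): [159.86, 159.86, 180, 180, 180, 180, 180].

### API

Orientations are given as a 3x3 rotation matrix whose columns are the frame's x, y, z axes.
In Python, from workcell import manip, eyes gives the robot as it stands.
- The arm moves only by the tool send_rows, never from a script. Its argument "deltas" is a list that holds one entry, the list of rows, each a list of 7 numbers: the turn, a rotation vector about the world's x, y, z in rad, then the shift along the world's x, y, z in mm, then the closure in counts, from 0 (fully open) to 255 (shut). In form: [[[wx, wy, wz, tx, ty, tz, grip], ...]]. A call has 1 to 10 rows; each row is the pose to reach, as a shift and turn from the pose commanded when the call began; what a row does not reach only later rows make up. A row lasts 1/10 s, in which the tool goes at most 50 mm and 8.59 degrees, less where a joint would pass 70% of its speed; a pose out of reach is approached as far as the arm can. A call with a gripper value outside its range is refused whole. The fingers move at their own pace and stop on an object; "squeeze" is the grip in N (left out, the last holds). Time passes only in rows, so rows that repeat a pose let the fingers close. It gives the time, the measured TCP pose, the force, the opening and the grip force at its end, in the units of the state.
- manip.read_state(): the state, without advancing time (a new reading comes with each control period).
- eyes.capture(name): name is "scene" or "top"; returns the picture (384x512x3 uint8, blue, green, red); there is no depth.
- eyes.get_calibration(name): a dict with "intrinsics" (3x3 intrinsics, pixels), "k1" (the pictures are not rectified: a ray, as slopes to the right and down, at radius r is drawn at 1 + k1 r^2 times it, then the intrinsics apply), "R" (3x3) and "t" (3): a world point X has camera coordinates R X + t. Camera axes: x right, y down, z forward; pixel columns grow to the right and rows downward; lengths in m; the calibration is good to about 2 mm. A picture is of the moment at which its call begins. get_calibration takes no time and is no camera call.
- manip.sign_off(): hands the job in; it is judged then, once.
The state is a dict: "time_s": time; "q": joint angles; "dq": joint speeds; "joint_torque": joint torques, N m; "position": TCP position; "eef_rot": TCP orientation; "wrist_force": force on the tool from outside, world axes, zero at the start; "wrist_torque": the same for the moment, N m; "grip_width": finger opening in m; "finger_force": force on a finger pad.
Only numpy, scipy, OpenCV 4.12 (cv2) and the standard library are available. Lean on these libraries where they do the work, as an engineer would, in place of code of your own. Each camera call takes 0.05 s, during which the arm holds its last target. There are 200 camera calls.

### The job

The closed aluminium arm lying over the balancing rest has a lead slug hidden inside and must later hang level: slide it lengthwise across the rest's steel cross-block until its tail tips up off the counter and it stays balanced level on the block by itself. Then, leaving it balanced there, gently slide the stop collar along the arm until it is firmly up against the block, to mark the balance point. Finish with nothing held, the arm still balanced level and at rest, the collar touching the block, and the other things on the counter where they were.

Things in the scene. Friction and masses are not known exactly. Their poses are not given: they have to be found in the camera images.
- rest: Balancing rest screwed to the counter: grey base plate 84 mm wide, 5 mm thick, from y = -88 to +28 mm, with a bright steel cross-block, the land (the fulcrum). Origin on the counter under the land's middle; the arm runs along y, +y is the collar's side, z up. Behind the land two dark guide plates, 28 mm apart and 30 mm high, run to y = -78 mm. Turned by 0 to 0.35 rad; never moves.
- land (a point): Middle of the land's flat top, 26 mm above the counter; axes as the rest's. The land is 50 mm wide and 12 mm thick along the arm (y -6 to +6 mm). A shoulder each side of the arm (gap 30 mm) rises 8 mm above it. The collar must meet the upright front face of land and shoulders, 6 mm from here along +y.
- beam: The arm: closed plain aluminium box section with black end caps, 25 wide (x), 340 long (y), 15 mm high (z), 0.46 kg in all. Origin mid-length on the underside; +y to the front end, which carries the collar. A 0.30 kg slug is fixed inside: the balance point lies up to 37 mm either side of mid-length, unseen, and at the start 18 to 110 mm behind the land's middle. Friction on the land 2 to 4 N.
- beam_tail (a point): Centre of the arm's tail end face (y = -170 mm, 7.5 mm above the underside). At the start the tail lies on the counter. Left alone, the arm stays level only while its balance point is over the land's 12 mm; else one end drops to the counter (tilt 0.1 to 0.2 rad). Holding or pressing an end hides this.
- beam_front (a point): Centre of the arm's front end face (y = +170 mm, 7.5 mm above the underside). Beyond it stands the drill press: its table, 0.25 m high, begins at about x = 0.7 m in front of the robot and to its left; keep the arm's wrist on the robot's side of it.
- collar: Stop collar, a dark steel strap 16 mm long round the arm, 32 mm wide, 5 mm beyond it below and above, brass screw on top; 8 g; slides along the arm at 0.7 N and stays where left. Two thumb ears level with the arm, 12 mm high, 5 mm thick along the arm, reach 32 mm out to each side of its middle. Origin: at the collar's middle, at the arm's underside; axes as the arm's.
- collar_face (a point): Centre of the collar's rear face (toward the rest), at the arm's underside; axes as the arm's. Starts 48 to 73 mm behind the arm's front end. The ears' front faces lie 10.5 mm further along +y, their middle 7.5 mm higher.
- part_tray: Bystander: open grey tray of small parts 70 x 120 x 19 mm, on the robot's right.
- side_cutters: Bystander: side cutters 36 x 128 x 12 mm with red grips, lying behind the rest.
- tape_roll: Bystander: roll of black tape 58 x 56 x 19 mm, lying flat between robot and rest.
- flux_tin: Bystander: small round tin 46 x 46 x 16 mm between robot and rest.
- chuck_key: Bystander: chuck key 52 x 72 x 12 mm, lying behind the front end of the arm.

How it is judged:
By the outcome, as a careful person would: the job done as asked, in the order asked, and still so for the second after the job is handed in, with the robot touching nothing.
It also fails if it takes over 72 s, if anything falls off the work surface, if the arm or the gripper's body presses on something with over 40 N, if the wrist force passes 120 N, or if a joint passes its speed limit or range.

## Working session

There is one attempt and no reset: what is moved stays moved. The work goes in short steps, Python scripts to look and compute and a tool call to move; the robot and the scene stay as the last step left them, time stands still between calls to the robot, and variables do not carry over. Pictures are saved under pics/ and viewed, at most 10 in all, crops included, and the job is handed in when it is done.

Besides the shell and the picture viewer there is one more tool, called after ">>>" in YAML: its name, and indented under it one key for each argument. send_rows: Moves the arm, as the interface text tells. Its arguments: {"type":"object","properties":{"deltas":{"type":"array","items":{"type":"array","items":{"type":"array","items":{"type":"number"}}}},"squeeze":{"type":"number"}},"required":["deltas"]}

```bash
mkdir -p pics
cat > h.py <<'E'
import numpy as np, cv2
from workcell import manip, eyes
def cal(n):
    c=eyes.get_calibration(n); return [np.array(c[k],float) if k!='k1' else float(c[k]) for k in('intrinsics','k1','R','t')]
def px(n,X):
    K,k1,R,t=cal(n); p=np.atleast_2d(X)@R.T+t; s=p[:,:2]/p[:,2:]; s=s*(1+k1*(s**2).sum(1,keepdims=True))
    return s@K[:2,:2].T+K[:2,2]
def w(n,uv,z):
    K,k1,R,t=cal(n); d=(np.atleast_2d(uv)-K[:2,2])@np.linalg.inv(K[:2,:2]).T; s=d.copy()
    for _ in range(20): s=d/(1+k1*(s**2).sum(1,keepdims=True))
    r=np.c_[s,np.ones(len(s))]@R; C=-R.T@t
    return C+r*((z-C[2])/r[:,2])[:,None]
def snap(n,f,roi=None,sc=1):
    im=eyes.capture(n)
    cv2.imwrite('pics/raw_'+f,im)
    if roi: im=im[roi[1]:roi[3],roi[0]:roi[2]]
    cv2.imwrite('pics/'+f,cv2.resize(im,None,fx=sc,fy=sc,interpolation=cv2.INTER_CUBIC)); return im
E
python3 - <<'E'
from h import *
a=snap('top','a.png',sc=1.5);b=snap('scene','b.png',sc=1.5)
for n in('top','scene'):
    K,k1,R,t=cal(n);print(n,K.tolist(),k1,R.round(3).tolist(),(-R.T@t).round(3))
s=manip.read_state();print({k:np.round(s[k],3).tolist() for k in s})
E
```

```text
top [[473.51364076997345, 0.0, 257.6106808040169], [0.0, 473.51364076997345, 186.74672652385598], [0.0, 0.0, 1.0]] -0.0742700462850364 [[0.109, -0.994, 0.005], [-0.974, -0.107, -0.2], [0.199, 0.017, -0.98]] [ 0.316 -0.123  1.176]
scene [[382.7135099070194, 0.0, 259.12588787375813], [0.0, 382.7135099070194, 192.16969245210052], [0.0, 0.0, 1.0]] -0.064223846692737 [[-0.967, 0.253, 0.022], [0.074, 0.365, -0.928], [-0.243, -0.896, -0.372]] [0.728 0.653 0.397]
{'time_s': 0.1, 'q': [-71.134, 35.283, -0.723, 81.629, 0.465, 63.222, -2.314], 'dq': [-0.02, -0.073, 0.004, -0.304, -0.041, -0.038, -0.033], 'joint_torque': [0.001, -46.004, 0.21, -16.624, -0.061, 0.017, 0.0], 'position': [0.226, 0.609, 0.218], 'eef_rot': [[-0.937, 0.348, -0.001], [0.348, 0.937, -0.002], [-0.0, -0.002, -1.0]], 'wrist_force': [-0.191, 0.501, -0.126], 'wrist_torque': [-0.006, -0.042, 0.045], 'finger_force': 0.0, 'grip_width': 0.093}
```

View pics/a.png

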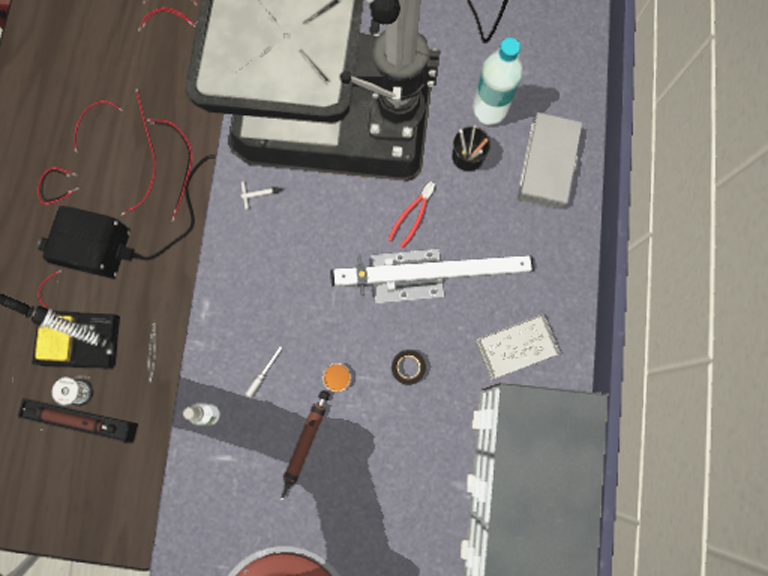

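View pics/b.png

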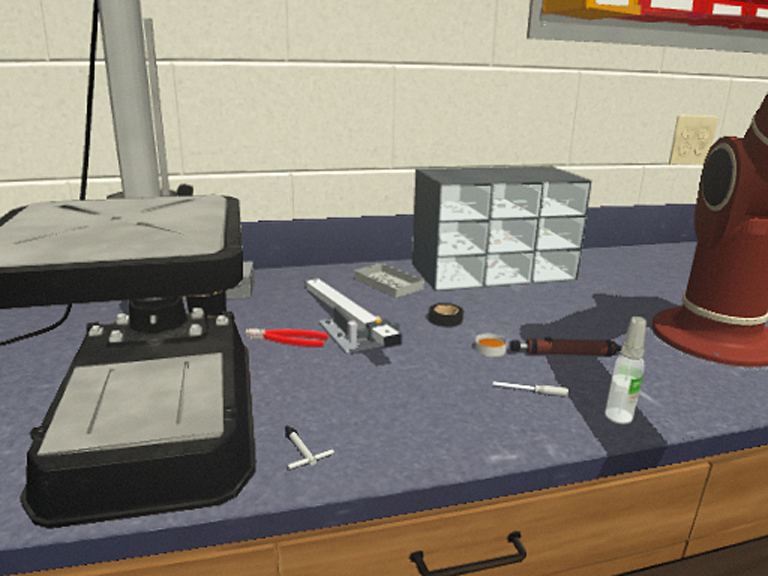

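The top view shows the arm with its front end at about (222,184) and its tail at about (355,176) in raw pixels, the collar screw at (241,182), and the rest at (245–297,167–202). I'll crop in closer.

Run:
```python
from h import *
a=cv2.imread('pics/raw_a.png')[155:210,212:366];b=cv2.imread('pics/raw_b.png')[180:240,195:275]
A=cv2.resize(a,None,fx=5,fy=5,interpolation=cv2.INTER_CUBIC);B=cv2.resize(b,None,fx=5,fy=5,interpolation=cv2.INTER_CUBIC)
o=np.zeros((580,770,3),np.uint8);o[:275]=A;o[280:580,:400]=B;cv2.imwrite('pics/c.png',o)
```

```text
(no output)
```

View pics/c.png

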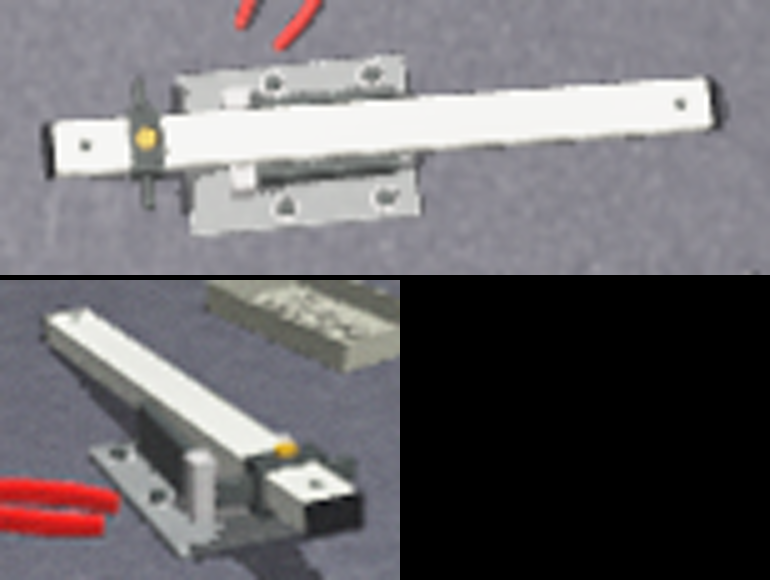

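Run:
```python
from h import *
f=lambda L:np.array(L,float)/5+[212,155]
pl=w('top',f([(178,78),(190,233),(405,55),(420,213)]),.005);print('plate',pl.round(4).tolist())
ctr=pl.mean(0)
fr=pl[:2].mean(0);re=pl[2:].mean(0);d=fr-re;print('len',np.linalg.norm(d),'w',np.linalg.norm(pl[0]-pl[1]),np.linalg.norm(pl[2]-pl[3]))
u=d/np.linalg.norm(d);xax=np.array([u[1],-u[0],0]);wd=(pl[0]+pl[2]-pl[1]-pl[3]);wd/=np.linalg.norm(wd);print('y',u,'x',xax,wd)
L=ctr+u*.030;print('land by plate',L)
sh=w('top',f([(237,97),(241,178)]),.034);print('shoulders',sh,sh.mean(0))
tail=w('top',f([(713,103)]),.015);fro=w('top',f([(52,149)]),.066);print('tail',tail,'front',fro,np.linalg.norm(tail-fro))
bu=(fro-tail)[0];print('dir',bu/np.linalg.norm(bu),np.degrees(np.arctan2(-bu[0],bu[1])),np.degrees(np.arctan2(-u[0],u[1])))
print('screw',w('top',f([(146,138)]),.066))
for n,z in(('tray',.01),('key',.006),('drill',.25)):pass
print('key',w('top',[[260/1.5,190/1.5],[245/1.5,182/1.5],[244/1.5,207/1.5],[282/1.5,190/1.5]],.006)[:,:2].round(3).tolist())
print('press table',w('top',[[190/1.5,104/1.5],[345/1.5,118/1.5]],.25)[:,:2].round(3).tolist())
print('press base',w('top',[[232/1.5,155/1.5],[415/1.5,178/1.5]],.06)[:,:2].round(3).tolist())
print('cutters',w('top',[[390/1.5,240/1.5],[405/1.5,245/1.5],[430/1.5,185/1.5]],.01)[:,:2].round(3).tolist())
print('tape,tin,tray',w('top',[[409/1.5,367/1.5],[336/1.5,377/1.5],[519/1.5,346/1.5]],.019)[:,:2].round(3).tolist())
```

```text
plate [[0.5925, -0.0728, 0.005], [0.5138, -0.0878, 0.005], [0.6172, -0.1864, 0.005], [0.5366, -0.2015, 0.005]]
len 0.11612694093062725 w 0.08010921962134399 0.08202203887624746
y [-0.20432389  0.97890334  0.        ] x [0.97890334 0.20432389 0.        ] [0.98253814 0.18606127 0.        ]
land by plate [ 0.55891212 -0.10775914  0.005     ]
shoulders [[ 0.57927775 -0.10413954  0.034     ]
 [ 0.53890405 -0.11049982  0.034     ]] [ 0.5590909  -0.10731968  0.034     ]
tail [[ 0.6070436  -0.34298273  0.015     ]] front [[ 0.53679838 -0.01940422  0.066     ]] 0.3350200641817873
dir [-0.20967467  0.96584815  0.15222969] 12.24821435092488 11.789922990982683
screw [[ 0.54707835 -0.06351369  0.066     ]]
key [[0.688, 0.132], [0.699, 0.16], [0.654, 0.155], [0.692, 0.094]]
press table [[0.726, 0.197], [0.728, -0.024]]
press base [[0.726, 0.176], [0.719, -0.132]]
cutters [[0.622, -0.101], [0.616, -0.127], [0.727, -0.159]]
tape,tin,tray [[0.412, -0.155], [0.383, -0.039], [0.465, -0.331]]
```

Geometry is consistent (plate 116 × 81 mm against 116 × 84 given, arm 335 mm against 340). Land centre is about (0.559, -0.1075) and u = (-0.205, 0.979), with the tail about 240 mm behind it. I'll move the closed fingers behind the tail and push.

>>> send_rows:
  deltas:
    - [[0, 0, -0.5, 224, -409, 20, 255], [0, 0, -0.5, 224, -409, 20, 255], [0, 0, -0.5, 224, -409, 20, 255], [0, 0, -0.5, 224, -409, 20, 255], [0, 0, -0.5, 224, -409, 20, 255], [0, 0, -0.5, 224, -409, 20, 255], [0, 0, -0.5, 224, -409, 20, 255], [0, 0, -0.5, 224, -409, 20, 255], [0, 0, -0.5, 224, -409, 20, 255], [0, 0, -0.5, 224, -409, 20, 255]]

```text
time_s: 1.1
position: [0.4528, 0.1939, 0.2389]
eef_rot: [[-0.649, 0.761, 0.001], [0.761, 0.649, -0.003], [-0.003, -0.001, -1.0]]
wrist_force: [0.2, 0.6, 0.3]
grip_width: 0.0175
finger_force: 0.0
```

>>> send_rows:
  deltas:
    - [[0, 0, -0.509, 40, -330, 0, 255], [0, 0, -0.509, 40, -330, 0, 255], [0, 0, -0.509, 40, -330, 0, 255], [0, 0, -0.509, 40, -330, 0, 255], [0, 0, -0.509, 40, -330, 0, 255], [0, 0, -0.509, 40, -330, 0, 255], [0, 0, -0.509, 40, -330, 0, 255], [0, 0, -0.509, 40, -330, 0, 255]]

```text
time_s: 1.9
position: [0.4896, -0.1361, 0.2387]
eef_rot: [[-0.195, 0.981, -0.0], [0.981, 0.195, -0.004], [-0.004, -0.001, -1.0]]
wrist_force: [-0.6, -0.1, 0.4]
grip_width: 0.0004
finger_force: 0.0
```

Run:
```python
from h import *
s=manip.read_state();print({k:np.round(s[k],3).tolist() for k in('time_s','position','eef_rot','q','wrist_force','grip_width')})
```

```text
{'time_s': 1.9, 'position': [0.49, -0.136, 0.239], 'eef_rot': [[-0.195, 0.981, -0.0], [0.981, 0.195, -0.004], [-0.004, -0.001, -1.0]], 'q': [-3.35, 22.494, 23.136, 103.589, -10.195, 55.922, 35.164], 'wrist_force': [-0.563, -0.092, 0.445], 'grip_width': 0.0}
```

>>> send_rows:
  deltas:
    - [[0, 0, 0.01, 126, -249, -139, 255], [0, 0, 0.01, 126, -249, -139, 255], [0, 0, 0.01, 126, -249, -139, 255], [0, 0, 0.01, 126, -249, -139, 255], [0, 0, 0.01, 126, -249, -139, 255], [0, 0, 0.01, 126, -249, -139, 255], [0, 0, 0.01, 126, -249, -139, 255], [0, 0, 0.01, 126, -249, -200, 255], [0, 0, 0.01, 126, -249, -230, 255], [0, 0, 0.01, 126, -249, -230, 255]]

```text
time_s: 2.9
position: [0.6153, -0.375, 0.0041]
eef_rot: [[-0.216, 0.976, -0.005], [0.976, 0.216, 0.005], [0.006, -0.004, -1.0]]
wrist_force: [-0.8, -0.5, 0.2]
grip_width: 0.0004
finger_force: 0.0
```

Run:
```python
from h import *
s=manip.read_state();print({k:np.round(s[k],4).tolist() for k in('time_s','position','wrist_force')})
a=snap('top','d0.png')[150:215,222:382];b=snap('scene','d1.png')[175:240,175:275]
o=np.zeros((590,800,3),np.uint8);o[:260,:640]=cv2.resize(a,None,fx=4,fy=4,interpolation=2);o[265:590,:500]=cv2.resize(b,None,fx=5,fy=5,interpolation=2);cv2.imwrite('pics/d.png',o)
```

```text
{'time_s': 2.9, 'position': [0.6153, -0.375, 0.0041], 'wrist_force': [-0.7864, -0.5202, 0.1582]}
```

View pics/d.png

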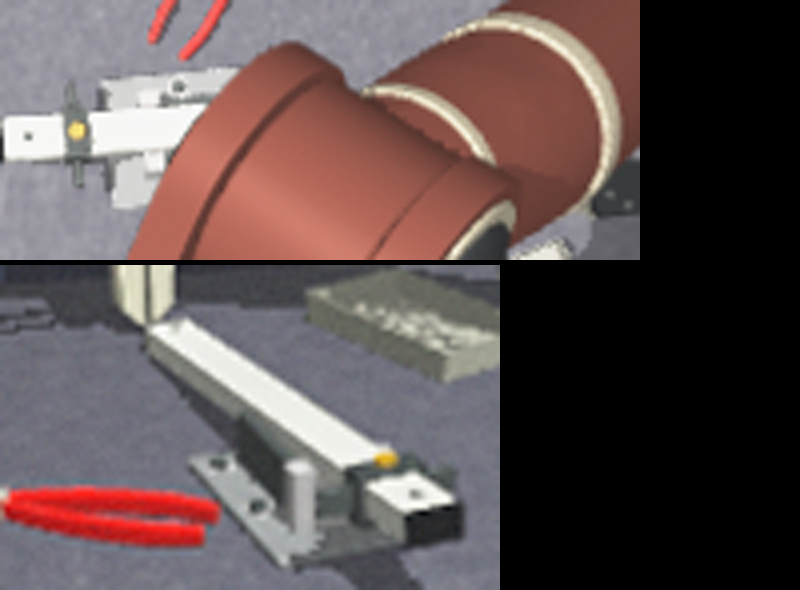

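The fingers sit just behind the tail (scene crop about (150,320)) and the screw is visible in both views, so triangulating it will show the slide and the tilt. First push.

>>> send_rows:
  deltas:
    - [[0, 0, 0, -2, 10, 2, 255], [0, 0, 0, -4, 19, 2, 255], [0, 0, 0, -5, 23, 2, 255], [0, 0, 0, -5.6, 27, 2, 255], [0, 0, 0, -6.5, 31, 2, 255], [0, 0, 0, -7.3, 35, 2, 255], [0, 0, 0, -8.1, 39, 2, 255], [0, 0, 0, -9, 43, 2, 255], [0, 0, 0, -9, 43, 2, 255], [0, 0, 0, -7, 33, 2, 255]]

```text
time_s: 4.0
position: [0.6092, -0.3417, 0.0099]
eef_rot: [[-0.216, 0.976, -0.003], [0.976, 0.217, 0.007], [0.007, -0.001, -1.0]]
wrist_force: [0.1, 0.0, -0.2]
grip_width: 0.0005
finger_force: 0.0
```

```bash
cat >> h.py <<'E'
from scipy.optimize import least_squares
L0=np.array([.559,-.1075,0]);U=np.array([-.205,.979,0]);XA=np.array([.979,.205,0])
def blob(im,roi):
    x0,y0,x1,y1=roi;h=cv2.cvtColor(cv2.resize(im[y0:y1,x0:x1],None,fx=4,fy=4,interpolation=cv2.INTER_CUBIC),cv2.COLOR_BGR2HSV)
    m=cv2.inRange(h,(15,120,90),(32,255,255));n,l,st,c=cv2.connectedComponentsWithStats(m)
    if n<2: return None
    i=1+st[1:,4].argmax();return (c[i]+.5)/4-.5+[x0,y0]
def screw(a,b):
    p=blob(a,(180,150,265,215));q=blob(b,(170,180,300,275))
    if p is None or q is None: return p,q
    r=least_squares(lambda X:np.r_[(px('top',X)[0]-p),(px('scene',X)[0]-q)],[.54,-.06,.06])
    d=r.x-L0;return 's %.1f lat %.1f z %.1f res %.2f'%(d@U*1e3,d@XA*1e3,r.x[2]*1e3,np.sqrt(2*r.cost))
def look(f=None):
    s=manip.read_state();d=s['position']-L0
    print('t %.2f tcp s %.1f lat %.1f z %.1f F %s'%(s['time_s'],d@U*1e3,d@XA*1e3,d[2]*1e3,np.round(s['wrist_force'],1)))
    a,b=eyes.capture('top'),eyes.capture('scene');print(screw(a,b))
    if f: cv2.imwrite('pics/raw_%s_a.png'%f,a);cv2.imwrite('pics/raw_%s_b.png'%f,b)
E
python3 - <<'E'
from h import *
print(screw(cv2.imread('pics/raw_a.png'),cv2.imread('pics/raw_b.png')));print(screw(cv2.imread('pics/raw_d0.png'),cv2.imread('pics/raw_d1.png')))
look('e')
E
```

```text
s 46.6 lat 0.8 z 52.8 res 0.35
s 46.6 lat 0.8 z 52.8 res 0.32
t 4.00 tcp s -239.6 lat 1.1 z 9.9 F [ 0.1  0.  -0.2]
s 63.9 lat 0.4 z 55.4 res 0.26
```

>>> send_rows:
  deltas:
    - [[0, 0, 0, -1.6, 7.8, -2, 255], [0, 0, 0, -2.1, 10, -2, 255], [0, 0, 0, -2.5, 12, -2, 255], [0, 0, 0, -2.9, 14, -2, 255], [0, 0, 0, -3.1, 14.7, -2, 255], [0, 0, 0, -1, 4.9, -2, 255], [0, 0, 0, -1, 4.9, -2, 255]]

```text
time_s: 4.8
position: [0.6082, -0.3419, 0.0088]
eef_rot: [[-0.213, 0.977, -0.0], [0.977, 0.213, -0.0], [-0.0, -0.0, -1.0]]
wrist_force: [0.5, -1.3, 0.1]
grip_width: 0.0003
finger_force: 0.0
```

```bash
python3 -c "from h import *;look()"
```

```text
t 4.80 tcp s -239.6 lat 0.1 z 8.8 F [ 0.5 -1.3  0.1]
s 69.1 lat -1.0 z 56.1 res 0.29
```

>>> send_rows:
  deltas:
    - [[0, 0, 0, -1.6, 7.8, 0, 255], [0, 0, 0, -2.1, 10, 0, 255], [0, 0, 0, -2.5, 12, 0, 255], [0, 0, 0, -2.9, 14, 0, 255], [0, 0, 0, -3.1, 14.7, 0, 255], [0, 0, 0, -1, 4.9, 0, 255], [0, 0, 0, -1, 4.9, 0, 255]]

```text
time_s: 5.6
position: [0.6072, -0.3371, 0.0087]
eef_rot: [[-0.213, 0.977, -0.0], [0.977, 0.213, -0.0], [-0.0, -0.0, -1.0]]
wrist_force: [0.0, -0.5, -0.0]
grip_width: 0.0004
finger_force: 0.0
```

```bash
python3 -c "from h import *;look()"
```

```text
t 5.60 tcp s -234.6 lat 0.1 z 8.7 F [ 0.  -0.5 -0. ]
s 73.7 lat -0.7 z 56.9 res 0.16
```

>>> send_rows:
  deltas:
    - [[0, 0, 0, -1.6, 7.8, 0, 255], [0, 0, 0, -2.1, 10, 0, 255], [0, 0, 0, -2.5, 12, 0, 255], [0, 0, 0, -2.9, 14, 0, 255], [0, 0, 0, -3.1, 14.7, 0, 255], [0, 0, 0, -1, 4.9, 0, 255], [0, 0, 0, -1, 4.9, 0, 255]]

```text
time_s: 6.4
position: [0.6062, -0.3321, 0.0087]
eef_rot: [[-0.213, 0.977, -0.0], [0.977, 0.213, -0.0], [0.0, -0.0, -1.0]]
wrist_force: [-0.2, -0.2, 0.2]
grip_width: 0.0006
finger_force: 0.0
```

```bash
python3 -c "from h import *;look()"
```

```text
t 6.40 tcp s -229.5 lat 0.1 z 8.7 F [-0.2 -0.2  0.2]
s 78.7 lat -1.0 z 58.1 res 0.34
```

>>> send_rows:
  deltas:
    - [[0, 0, 0, -1.6, 7.8, 0, 255], [0, 0, 0, -2.1, 10, 0, 255], [0, 0, 0, -2.5, 12, 0, 255], [0, 0, 0, -2.9, 14, 0, 255], [0, 0, 0, -3.1, 14.7, 0, 255], [0, 0, 0, -1, 4.9, 0, 255], [0, 0, 0, -1, 4.9, 0, 255]]

```text
time_s: 7.2
position: [0.6051, -0.3271, 0.0086]
eef_rot: [[-0.213, 0.977, -0.0], [0.977, 0.213, 0.0], [0.0, -0.0, -1.0]]
wrist_force: [0.3, -0.1, 0.9]
grip_width: 0.0005
finger_force: 0.0
```

```bash
python3 -c "from h import *;look()"
```

```text
t 7.20 tcp s -224.5 lat 0.2 z 8.6 F [ 0.3 -0.1  0.9]
s 83.4 lat -1.1 z 58.9 res 0.53
```

>>> send_rows:
  deltas:
    - [[0, 0, 0, -1.6, 7.8, 0, 255], [0, 0, 0, -2.1, 10, 0, 255], [0, 0, 0, -2.5, 12, 0, 255], [0, 0, 0, -2.9, 14, 0, 255], [0, 0, 0, -3.1, 14.7, 0, 255], [0, 0, 0, -1, 4.9, 0, 255], [0, 0, 0, -1, 4.9, 0, 255]]

```text
time_s: 8.0
position: [0.6041, -0.3222, 0.0086]
eef_rot: [[-0.213, 0.977, -0.0], [0.977, 0.213, 0.0], [0.0, -0.0, -1.0]]
wrist_force: [-0.3, -0.0, 0.4]
grip_width: 0.0005
finger_force: 0.0
```

```bash
python3 -c "from h import *;look()"
```

```text
t 8.00 tcp s -219.4 lat 0.2 z 8.6 F [-0.3 -0.   0.4]
s 88.2 lat -1.5 z 59.9 res 0.33
```

>>> send_rows:
  deltas:
    - [[0, 0, 0, -1.6, 7.8, 0, 255], [0, 0, 0, -2.1, 10, 0, 255], [0, 0, 0, -2.5, 12, 0, 255], [0, 0, 0, -2.9, 14, 0, 255], [0, 0, 0, -3.1, 14.7, 0, 255], [0, 0, 0, -1, 4.9, 0, 255], [0, 0, 0, -1, 4.9, 0, 255]]

```text
time_s: 8.8
position: [0.6031, -0.3172, 0.0086]
eef_rot: [[-0.213, 0.977, -0.001], [0.977, 0.213, 0.0], [0.0, -0.001, -1.0]]
wrist_force: [-0.6, -0.2, 0.5]
grip_width: 0.0006
finger_force: 0.0
```

```bash
python3 -c "from h import *;look()"
```

```text
t 8.80 tcp s -214.4 lat 0.2 z 8.6 F [-0.6 -0.2  0.5]
s 93.3 lat -1.8 z 60.8 res 0.21
```

>>> send_rows:
  deltas:
    - [[0, 0, 0, -1.6, 7.8, 0, 255], [0, 0, 0, -2.1, 10, 0, 255], [0, 0, 0, -2.5, 12, 0, 255], [0, 0, 0, -2.9, 14, 0, 255], [0, 0, 0, -3.1, 14.7, 0, 255], [0, 0, 0, -1, 4.9, 0, 255], [0, 0, 0, -1, 4.9, 0, 255]]

```text
time_s: 9.6
position: [0.6021, -0.3123, 0.0085]
eef_rot: [[-0.213, 0.977, -0.001], [0.977, 0.213, 0.0], [0.001, -0.001, -1.0]]
wrist_force: [-0.4, -0.5, -0.8]
grip_width: 0.0007
finger_force: 0.0
```

```bash
python3 -c "from h import *;look()"
```

```text
t 9.60 tcp s -209.3 lat 0.2 z 8.5 F [-0.4 -0.5 -0.8]
s 98.0 lat -1.9 z 61.9 res 0.30
```

>>> send_rows:
  deltas:
    - [[0, 0, 0, -1.6, 7.8, 0, 255], [0, 0, 0, -2.1, 10, 0, 255], [0, 0, 0, -2.5, 12, 0, 255], [0, 0, 0, -2.9, 14, 0, 255], [0, 0, 0, -3.1, 14.7, 0, 255], [0, 0, 0, -1, 4.9, 0, 255], [0, 0, 0, -1, 4.9, 0, 255]]

```text
time_s: 10.4
position: [0.6011, -0.3073, 0.0085]
eef_rot: [[-0.213, 0.977, -0.001], [0.977, 0.213, 0.001], [0.001, -0.001, -1.0]]
wrist_force: [-0.1, 0.1, -0.3]
grip_width: 0.0008
finger_force: 0.0
```

```bash
python3 -c "from h import *;look()"
```

```text
t 10.40 tcp s -204.2 lat 0.2 z 8.5 F [-0.1  0.1 -0.3]
s 102.6 lat -1.9 z 62.9 res 0.24
```

>>> send_rows:
  deltas:
    - [[0, 0, 0, -1.6, 7.8, 0, 255], [0, 0, 0, -2.1, 10, 0, 255], [0, 0, 0, -2.5, 12, 0, 255], [0, 0, 0, -2.9, 14, 0, 255], [0, 0, 0, -3.1, 14.7, 0, 255], [0, 0, 0, -1, 4.9, 0, 255], [0, 0, 0, -1, 4.9, 0, 255]]

```text
time_s: 11.2
position: [0.6001, -0.3023, 0.0085]
eef_rot: [[-0.213, 0.977, -0.001], [0.977, 0.213, 0.001], [0.001, -0.001, -1.0]]
wrist_force: [-0.5, -0.3, -0.3]
grip_width: 0.0003
finger_force: 0.0
```

```bash
python3 -c "from h import *;look()"
```

```text
t 11.20 tcp s -199.1 lat 0.3 z 8.5 F [-0.5 -0.3 -0.3]
s 107.5 lat -2.1 z 64.2 res 0.37
```

>>> send_rows:
  deltas:
    - [[0, 0, 0, -1.6, 7.8, 0, 255], [0, 0, 0, -2.1, 10, 0, 255], [0, 0, 0, -2.5, 12, 0, 255], [0, 0, 0, -2.9, 14, 0, 255], [0, 0, 0, -3.1, 14.7, 0, 255], [0, 0, 0, -1, 4.9, 0, 255], [0, 0, 0, -1, 4.9, 0, 255]]

```text
time_s: 12.0
position: [0.5991, -0.2973, 0.0084]
eef_rot: [[-0.213, 0.977, -0.001], [0.977, 0.213, 0.001], [0.001, -0.001, -1.0]]
wrist_force: [-0.1, 0.9, 0.1]
grip_width: 0.0005
finger_force: 0.0
```

```bash
python3 -c "from h import *;look()"
```

```text
t 12.00 tcp s -194.1 lat 0.3 z 8.4 F [-0.1  0.9  0.1]
s 112.2 lat -2.3 z 65.4 res 0.36
```

>>> send_rows:
  deltas:
    - [[0, 0, 0, -1.6, 7.8, 0, 255], [0, 0, 0, -2.1, 10, 0, 255], [0, 0, 0, -2.5, 12, 0, 255], [0, 0, 0, -2.9, 14, 0, 255], [0, 0, 0, -3.1, 14.7, 0, 255], [0, 0, 0, -1, 4.9, 0, 255], [0, 0, 0, -1, 4.9, 0, 255]]

```text
time_s: 12.8
position: [0.598, -0.2923, 0.0084]
eef_rot: [[-0.213, 0.977, -0.001], [0.977, 0.213, 0.001], [0.001, -0.001, -1.0]]
wrist_force: [-0.2, -0.9, -0.3]
grip_width: 0.0005
finger_force: 0.0
```

```bash
python3 -c "from h import *;look()"
```

```text
t 12.80 tcp s -188.9 lat 0.3 z 8.4 F [-0.2 -0.9 -0.3]
s 120.7 lat -1.7 z 53.0 res 0.86
```

>>> send_rows:
  deltas:
    - [[0, 0, 0, -1.6, 7.8, 0, 255], [0, 0, 0, -2.1, 10, 0, 255], [0, 0, 0, -2.5, 12, 0, 255], [0, 0, 0, -2.9, 14, 0, 255], [0, 0, 0, -3.1, 14.7, 0, 255], [0, 0, 0, -1, 4.9, 0, 255], [0, 0, 0, -1, 4.9, 0, 255]]

```text
time_s: 13.6
position: [0.5973, -0.2875, 0.0085]
eef_rot: [[-0.213, 0.977, -0.0], [0.977, 0.213, 0.001], [0.001, -0.0, -1.0]]
wrist_force: [-0.8, 0.4, 0.4]
grip_width: 0.0006
finger_force: 0.0
```

```bash
python3 -c "from h import *;look()"
```

```text
t 13.60 tcp s -184.1 lat 0.5 z 8.5 F [-0.8  0.4  0.4]
s 126.2 lat -4.8 z 46.3 res 0.61
```

Run:
```python
from h import *
look('f')
a=cv2.imread('pics/raw_f_a.png')[150:215,202:362];b=cv2.imread('pics/raw_f_b.png')[175:260,175:285]
o=np.zeros((600,800,3),np.uint8);o[:260,:640]=cv2.resize(a,None,fx=4,fy=4,interpolation=2);o[260:600,:440]=cv2.resize(b,None,fx=4,fy=4,interpolation=2);cv2.imwrite('pics/f.png',o)
```

```text
t 13.70 tcp s -183.0 lat 0.7 z 8.2 F [0.5 0.5 0.1]
s 126.2 lat -4.8 z 45.7 res 0.50
```

View pics/f.png

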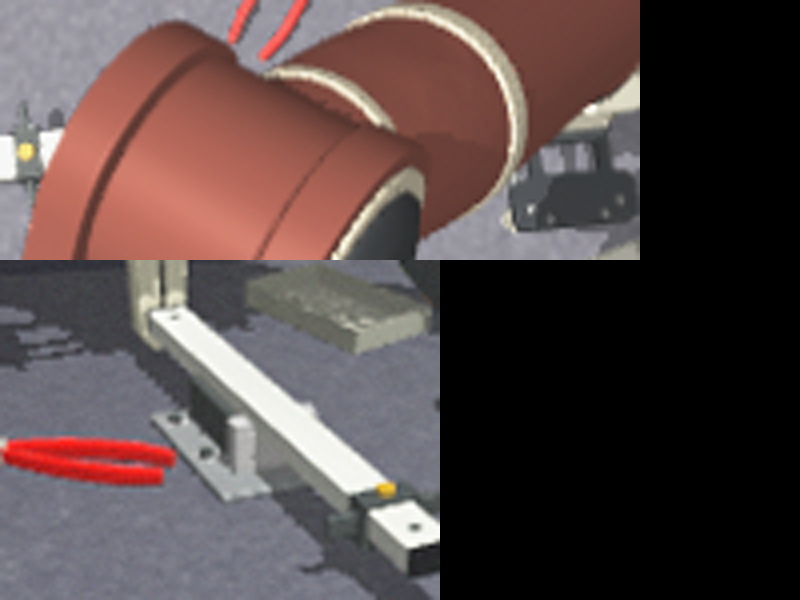

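The arm looks level in the scene crop, with the tail near (155,320) lifted off and the front near (410,540). Retreat, lift, and go over the front end.

>>> send_rows:
  deltas:
    - [[0, 0, 0, 2, -10, 0, 255], [0, 0, 0, 6, -30, 0, 255], [0, 0, 0, 8, -39, 10, 255], [0, 0, 0, 8, -39, 60, 255], [0, 0, 0, 8, -39, 110, 255], [0, 0, 0, 8, -39, 140, 200], [0, 0, 0, 0, 0, 150, 140], [0, 0, 0, -10, 40, 150, 140], [0, 0, 0, -20, 85, 150, 140], [0, 0, 0, -30, 130, 150, 140]]

```text
time_s: 14.8
position: [0.5671, -0.1559, 0.1597]
eef_rot: [[-0.213, 0.977, 0.001], [0.977, 0.213, 0.0], [-0.0, 0.001, -1.0]]
wrist_force: [0.6, 0.2, 0.6]
grip_width: 0.0357
finger_force: 0.0
```

>>> send_rows:
  deltas:
    - [[0, 0, 0, -10, 48, 0, 140], [0, 0, 0, -20, 96, 0, 140], [0, 0, 0, -30, 144, 0, 140], [0, 0, 0, -44, 195, 0, 140], [0, 0, 0, -44, 195, 0, 140], [0, 0, 0, -44, 195, 0, 140]]

```text
time_s: 15.4
position: [0.5234, 0.0398, 0.1593]
eef_rot: [[-0.218, 0.976, 0.001], [0.976, 0.218, 0.001], [0.001, 0.001, -1.0]]
wrist_force: [-0.0, -0.5, 0.2]
grip_width: 0.0419
finger_force: 0.0
```

Run:
```python
from h import *
print(manip.read_state()['grip_width'])
look('g')
a=cv2.imread('pics/raw_g_a.png')[150:215,202:362];b=cv2.imread('pics/raw_g_b.png')[175:260,175:285]
o=np.zeros((600,800,3),np.uint8);o[:260,:640]=cv2.resize(a,None,fx=4,fy=4,interpolation=2);o[260:600,:440]=cv2.resize(b,None,fx=4,fy=4,interpolation=2);cv2.imwrite('pics/g.png',o)
```

```text
0.041920357147063825
t 15.40 tcp s 151.5 lat -4.7 z 159.3 F [-0.  -0.5  0.2]
s 126.9 lat -3.4 z 46.9 res 0.29
```

View pics/g.png

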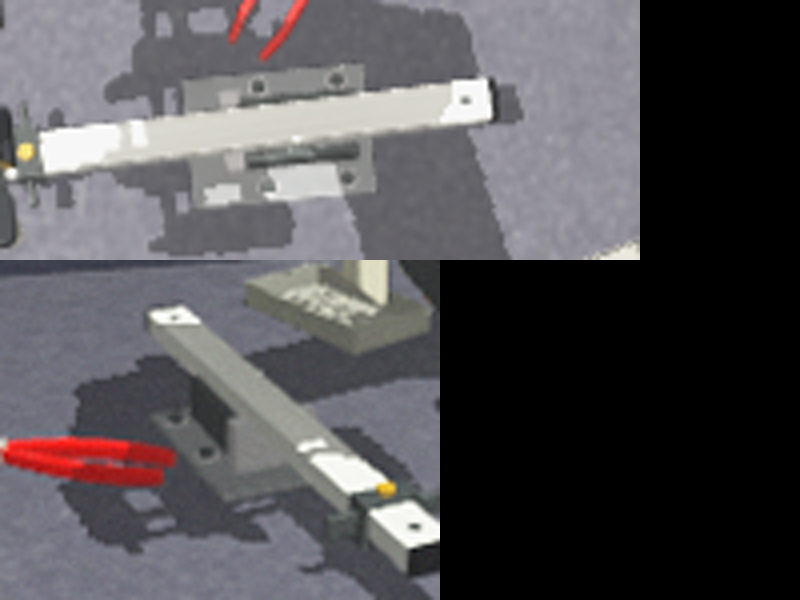

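Level and balanced: the tail at top crop (490,100) is clear of its shadow, and screw z is 47. Now lower the fingers astride the arm in front of the ears.

>>> send_rows:
  deltas:
    - [[0, 0, 0, 0, 0, -45, 140], [0, 0, 0, 0, 0, -80, 140], [0, 0, 0, 0, 0, -105, 140], [0, 0, 0, 0, 0, -120, 140], [0, 0, 0, 0, 0, -134, 140], [0, 0, 0, 0, 0, -134, 140], [0, 0, 0, 0, 0, -134, 140]]

```text
time_s: 16.2
position: [0.524, 0.0361, 0.0249]
eef_rot: [[-0.211, 0.977, 0.0], [0.977, 0.211, -0.001], [-0.001, 0.0, -1.0]]
wrist_force: [0.3, -0.3, 1.1]
grip_width: 0.0419
finger_force: 0.0
```

Run:
```python
from h import *
look('i')
a=cv2.imread('pics/raw_i_a.png')[150:215,182:342];b=cv2.imread('pics/raw_i_b.png')[175:260,185:295]
o=np.zeros((600,800,3),np.uint8);o[:260,:640]=cv2.resize(a,None,fx=4,fy=4,interpolation=2);o[260:600,:440]=cv2.resize(b,None,fx=4,fy=4,interpolation=2);cv2.imwrite('pics/i.png',o)
```

```text
t 16.20 tcp s 147.7 lat -4.9 z 24.9 F [ 0.3 -0.3  1.1]
s 110.8 lat -37.5 z 104.9 res 8.47
```

View pics/i.png

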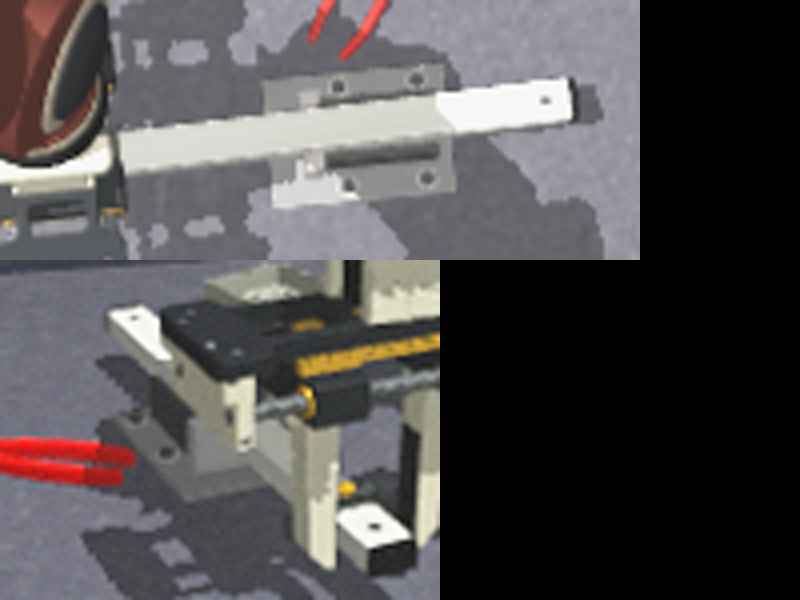

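Fingers straddle the arm ahead of the ears and the tail is unchanged. I'll slide the collar gently back.

>>> send_rows:
  deltas:
    - [[0, 0, 0, 0.6, -2.5, 0, 140], [0, 0, 0, 1.7, -7, 0, 140], [0, 0, 0, 2.7, -11, 0, 140], [0, 0, 0, 3.9, -16, 0, 140], [0, 0, 0, 5.4, -22, 0, 140], [0, 0, 0, 6.8, -28, 0, 140], [0, 0, 0, 8.3, -34, 0, 140], [0, 0, 0, 9.7, -40, 0, 140], [0, 0, 0, 11.2, -46, 0, 140], [0, 0, 0, 12.7, -52, 0, 140]]

```text
time_s: 17.3
position: [0.5362, -0.0145, 0.0246]
eef_rot: [[-0.214, 0.977, -0.0], [0.977, 0.214, 0.0], [0.0, -0.0, -1.0]]
wrist_force: [0.4, 1.6, -0.5]
grip_width: 0.0417
finger_force: 0.4
```

```bash
cat >> h.py <<'E'
def tail(f):
    R=cv2.imread('pics/raw_i_a.png')[163:183,312:332]
    a=eyes.capture('top');cv2.imwrite('pics/raw_%s_a.png'%f,a)
    up=lambda m:cv2.resize(m,None,fx=4,fy=4,interpolation=2)
    r=cv2.matchTemplate(up(a[153:193,302:342]),up(R),cv2.TM_CCOEFF_NORMED);_,v,_,m=cv2.minMaxLoc(r)
    print('tail shift px (right,down)',m[0]/4-10,m[1]/4-10,'corr %.3f'%v)
    s=manip.read_state();d=s['position']-L0
    print('t %.2f tcp s %.1f lat %.1f z %.1f F %s'%(s['time_s'],d@U*1e3,d@XA*1e3,d[2]*1e3,np.round(s['wrist_force'],1)))
E
python3 -c "from h import *;tail('j')"
```

```text
tail shift px (right,down) 0.0 0.0 corr 0.966
t 17.35 tcp s 94.1 lat -3.2 z 24.8 F [-0.1 -0.3 -0.4]
```

>>> send_rows:
  deltas:
    - [[0, 0, 0, 1.2, -5, 0, 140], [0, 0, 0, 2.7, -11, 0, 140], [0, 0, 0, 4.2, -17, 0, 140], [0, 0, 0, 5.7, -23, 0, 140], [0, 0, 0, 7.1, -29, 0, 140], [0, 0, 0, 8.6, -35, 0, 140], [0, 0, 0, 10, -41, 0, 140], [0, 0, 0, 11.5, -47, 0, 140], [0, 0, 0, 13, -53, 0, 140], [0, 0, 0, 14, -57, 0, 140]]

```text
time_s: 18.35
position: [0.5501, -0.0718, 0.0246]
eef_rot: [[-0.214, 0.977, -0.0], [0.977, 0.214, -0.0], [-0.0, -0.0, -1.0]]
wrist_force: [-0.4, 1.5, 0.2]
grip_width: 0.0418
finger_force: 0.4
```

```bash
python3 -c "from h import *;tail('k')"
```

```text
tail shift px (right,down) 0.0 1.0 corr 0.939
t 18.40 tcp s 35.9 lat -1.3 z 24.7 F [-1.4 -0.1 -0.7]
```

>>> send_rows:
  deltas:
    - [[0, 0, 0, 0.7, -3, 0, 140], [0, 0, 0, 1.3, -5.5, 0, 140], [0, 0, 0, 1.8, -7.5, 0, 140], [0, 0, 0, 2.1, -9, 0, 140], [0, 0, 0, 2.3, -10, 0, 140], [0, 0, 0, 2.3, -10, 0, 140]]

```text
time_s: 19.0
position: [0.5524, -0.0812, 0.0246]
eef_rot: [[-0.214, 0.977, -0.0], [0.977, 0.214, -0.0], [-0.0, -0.0, -1.0]]
wrist_force: [-0.3, 0.6, -0.7]
grip_width: 0.042
finger_force: 0.1
```

>>> send_rows:
  deltas:
    - [[0, 0, 0, 0.1, -0.5, 0, 140], [0, 0, 0, 0.2, -1, 0, 140], [0, 0, 0, 0.2, -1, 0, 140]]

```text
time_s: 19.3
position: [0.5526, -0.0819, 0.0246]
eef_rot: [[-0.214, 0.977, -0.0], [0.977, 0.214, 0.0], [0.0, -0.0, -1.0]]
wrist_force: [-0.3, -0.1, 0.2]
grip_width: 0.0422
finger_force: 0.3
```

```bash
python3 -c "from h import *;tail('l')"
```

```text
tail shift px (right,down) 0.0 1.0 corr 0.939
t 19.35 tcp s 26.4 lat -1.0 z 24.6 F [0.  0.5 0.5]
```

>>> send_rows:
  deltas:
    - [[0, 0, 0, 0.1, -0.5, 0, 140], [0, 0, 0, 0.2, -1, 0, 140], [0, 0, 0, 0.2, -1, 0, 140]]

```text
time_s: 19.65
position: [0.5526, -0.0821, 0.0246]
eef_rot: [[-0.215, 0.977, -0.001], [0.977, 0.215, 0.001], [0.001, -0.0, -1.0]]
wrist_force: [-0.9, 2.6, 1.1]
grip_width: 0.042
finger_force: 1.2
```

>>> send_rows:
  deltas:
    - [[0, 0, 0, 0.1, -0.5, 0, 140], [0, 0, 0, 0.2, -1, 0, 140], [0, 0, 0, 0.2, -1, 0, 140]]

```text
time_s: 19.95
position: [0.5526, -0.0822, 0.0246]
eef_rot: [[-0.215, 0.977, -0.001], [0.977, 0.215, 0.002], [0.003, -0.001, -1.0]]
wrist_force: [-0.4, 5.4, 2.4]
grip_width: 0.0419
finger_force: 2.5
```

>>> send_rows:
  deltas:
    - [[0, 0, 0, 0.1, -0.5, 0, 140], [0, 0, 0, 0.2, -1, 0, 140], [0, 0, 0, 0.2, -1, 0, 140]]

```text
time_s: 20.25
position: [0.5526, -0.0823, 0.0246]
eef_rot: [[-0.216, 0.976, -0.002], [0.976, 0.216, 0.004], [0.004, -0.001, -1.0]]
wrist_force: [-1.2, 6.3, 2.2]
grip_width: 0.0421
finger_force: 3.2
```

The force rose to 6 N with no further movement, so the collar is firmly against the block. Ease off, retreat and lift.

>>> send_rows:
  deltas:
    - [[0, 0, 0, -0.3, 1.3, 0, 140], [0, 0, 0, -0.5, 2.6, 0, 140], [0, 0, 0, -0.9, 4, 0, 140], [0, 0, 0, -2, 9, 0, 140], [0, 0, 0, -4.5, 19, 0, 140], [0, 0, 0, -7, 29, 0, 140], [0, 0, 0, -7, 29, 0, 140], [0, 0, 0, -7, 29, 20, 140], [0, 0, 0, -7, 29, 60, 140], [0, 0, 0, -7, 29, 105, 140]]

```text
time_s: 21.25
position: [0.5451, -0.0559, 0.1298]
eef_rot: [[-0.214, 0.977, -0.003], [0.977, 0.214, -0.0], [0.0, -0.003, -1.0]]
wrist_force: [1.0, -0.2, 0.0]
grip_width: 0.0422
finger_force: 0.0
```

>>> send_rows:
  deltas:
    - [[0, 0, 0, 0, 10, 40, 140], [0, 0, 0, -20, 55, 60, 140], [0, 0, 0, -40, 100, 80, 140], [0, 0, 0, -60, 140, 80, 140], [0, 0, 0, -80, 180, 80, 140], [0, 0, 0, -100, 220, 80, 140], [0, 0, 0, -120, 260, 80, 140], [0, 0, 0, -120, 300, 80, 140], [0, 0, 0, -120, 300, 80, 140], [0, 0, 0, -120, 300, 80, 140]]

```text
time_s: 22.25
position: [0.4259, 0.2446, 0.2095]
eef_rot: [[-0.217, 0.976, 0.0], [0.976, 0.217, -0.001], [-0.001, 0.0, -1.0]]
wrist_force: [1.0, -0.2, 0.2]
grip_width: 0.0422
finger_force: 0.0
```

Run:
```python
from h import *
tail('m');a=eyes.capture('top');b=eyes.capture('scene')
p=blob(a,(225,160,285,205));q=blob(b,(195,180,265,250));print(p,q)
if p is not None and q is not None:
    r=least_squares(lambda X:np.r_[(px('top',X)[0]-p),(px('scene',X)[0]-q)],[.54,-.06,.06]);d=r.x-L0;print('screw',d@U*1e3,d@XA*1e3,r.x[2]*1e3,r.cost)
o=np.zeros((600,800,3),np.uint8);o[:260]=cv2.resize(a[150:215,180:380],None,fx=4,fy=4,interpolation=2);o[260:600,:600]=cv2.resize(b[175:260,165:315],None,fx=4,fy=4,interpolation=2);cv2.imwrite('pics/m.png',o)
```

```text
tail shift px (right,down) 0.25 1.0 corr 0.988
t 22.30 tcp s 370.5 lat -58.0 z 209.6 F [-0.   0.2 -0.2]
[253.87159864 181.61309524] [245.77908805 210.36084906]
screw 15.073462527304512 0.2589102124017609 47.041264026846974 0.0768249160041992
```

View pics/m.png

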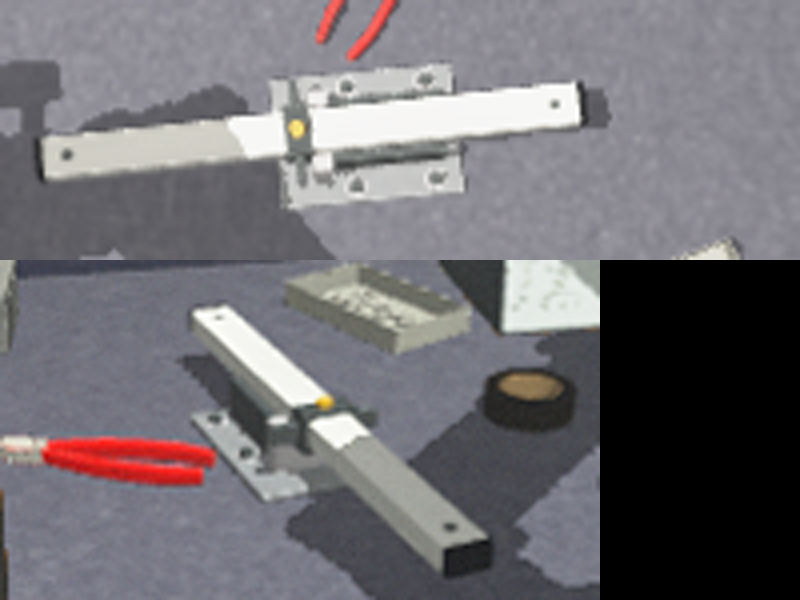

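The arm is level with both ends clear of the counter and their shadows detached. The collar screw is at s ≈ 15 mm (14 expected) and z = 47, so the collar is at the block, and the bystanders look unmoved. Handing in.

```bash
python3 -c "
from h import *
tail('n');print(manip.sign_off())"
```

```text
tail shift px (right,down) 0.25 1.0 corr 0.988
t 22.45 tcp s 369.6 lat -57.8 z 209.7 F [ 0.  -0.2  0.9]
the job is handed in; nothing more can be done
None
```

I handed the job in at 22.5 s: the arm is balanced level on the block, the collar was pushed up to the block until it stopped at about 6 N, and the gripper is clear of everything. No verdict came back, and I checked the bystanders only by eye in the final pictures.

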